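# Push a cylinder home under the spring guard of a test nest

## Robot

A 6-joint arm with a two-finger parallel gripper is mounted at the origin on the work surface. World frame = base frame: x ahead of the robot, y to its left, z up, the work surface at z = 0. Lengths are in m, angles in rad, forces in N, time in s.
With the tool pointing down it reaches from about 0.35 to 0.925 m from the base axis. Payload 6.4 kg.
Tool frame: the origin (TCP) lies midway between the tips of the shut fingers; the grasp point (between the pads) lies manip.grip_depth behind it (manip.grip_depth is the distance from the TCP to the grasp point, in m); z points along the fingers, y is the line along which they close (so a half turn about z gives the same grasp; the last joint's range is limited). The gripper opens to 94 mm and grips with 3 to 60 N. Pads are 16 mm wide; open, the fingers measure 119 mm over their backs; the gripper's body (75 mm by 177 mm) begins 78 mm behind the grasp point.
Start: joints at [-1.337, 0.245, 1.558, -0, 1.339, -0.174], TCP at [0.258, -0.597, 0.205] pointing down, gripper open.
Joint ranges: [-3.13, 3.13], [-1.02, 2.26], [0.13, 2.54], [-0.95, 4.09], [0.21, 2.88], [-2.74, 2.74]. Speed limits (rad/s): [2.57, 2.57, 3.14, 3.14, 3.14, 3.14].

## Interface

Orientations are given as a unit quaternion [w, x, y, z].
In Python, from cell import manip gives the robot as it stands.
- The arm moves only by the shell command python3 -m inch 'ROWS' [FORCE]. ROWS is text: rows parted by semicolons, each of 5 numbers parted by spaces: the gripper command: -1 is shut, 1 is fully open, values between are in proportion, then the shift along the tool's x, y, z in mm, then the turn about the tool's z in degrees. In form: jaw dx dy dz spin; .... A call has 1 to 5 rows; each row shifts and turns the commanded pose from where the row before left it, along the tool's axes as they then stand; what a row does not reach is not made up. A row lasts 1/10 s, in which the tool goes at most 50 mm and 8.59 degrees, less where a joint would pass 70% of its speed; a pose out of reach is approached as far as the arm can. A call with a gripper value outside its range is refused whole. The fingers move at their own pace and stop on an object; FORCE is the grip in N (left out, the last holds). Time passes only in rows, so rows that do not move let the fingers close. It gives the time, the measured TCP pose, the force, the opening and the grip force at its end, in the units of the state.
- manip.read_state(): the state, without advancing time (a new reading comes with each control period).
- manip.read_camera(name): name is "side" or "top" or "wrist"; returns a dict with "image" (480x640x3 uint8, red, green, blue), "depth" (480x640 float32, m along the optical axis (not along the pixel's ray), 0 where there is no reading), "camera_matrix" (3x3 intrinsics, pixels), "world_from_camera" (4x4, takes a point from camera to world coordinates). Camera axes: x right, y down, z forward; pixel columns grow to the right and rows downward; lengths in m; the calibration is good to about 2 mm. The wrist camera is an equidistant fisheye: a pixel r from the principal point sees the ray r / f radians off the axis. A picture is of the moment at which its call begins.
- manip.close_job(): hands the job in; it is judged then, once.
The state is a dict: "time": time; "joint_positions": joint angles; "dq": joint speeds; "joint_torque": joint torques, N m; "position": TCP position; "orientation": TCP orientation; "wrist_force": force on the tool from outside, world axes, zero at the start; "wrist_torque": the same for the moment, N m; "width": opening from 0.0 (shut) to 1.0 (fully open); "grasp_force": force on a finger pad.
Only numpy, scipy, OpenCV 4.12 (cv2) and the standard library are available. Lean on these libraries where they do the work, as an engineer would, in place of code of your own. Each camera call takes 0.05 s, during which the arm holds its last target. There are 200 camera calls.

## Task

Load the air cylinder that lies in the channel of the test nest: with one finger push the guard's long bar sideways and hold the spring-closed guard open, and while you hold it push the cylinder with the other finger by its brass rod end, along the channel and under the guard until it is fully home against the end stop. Then let the guard spring shut over it and come away. Only push the cylinder, do not lift it, and leave everything else on the bench where it is.

Things in the scene. Friction and masses are not known exactly. Their poses are not given: they have to be found in the camera images.
- nest: Fixed test nest, pose varies. Dark steel plate, nest x -175 to +110, y -45 to +45, top 12 above the bench. Origin: on the bench under the middle of the guard's front; +x runs along the channel into the bay, away from the robot; +y is the guard's hinge side; z up. (All mm here are in this frame.)
- channel (a point): Point on the channel's floor at nest x = -100, y = 0, z = 12. The channel is straight and flat along nest x, between two aluminium rails with inner faces at y = +-21, outer at +-27, tops at z = 20, from x = -165 to the end stop.
- stop (a point): Middle of the end stop's face, nest x = 68, y = 0, z = 31. The stop is an aluminium block 60 wide, top at z = 50, with a small gauge up to z = 69. The bay runs from x = 0 to this face; a fixed wall closes its -y side (y -27 to -21, top z = 50, x 2 to 68).
- home (a point): Point fixed on the nest where the cylinder's origin lies when it is fully home: nest x = 38, y = 0, z = 12 (the channel's floor). Axes as the nest's.
- guard (a joint): Angle (rad) of the guard, 0 shut to 1.3 open: a grey sheet-metal hood over the bay, nest x 0 to 66, roof top at z = 59, hinged along its +y side so that its free -y edge swings up and over towards +y. A spring shuts it whenever it is let go; pushing its bar sideways takes about 2 N at first, 4 N at 1 rad. The cylinder's body passes under it from about 0.85 rad.
- hinge (a point): Point on the guard's hinge line (parallel to nest x) at nest x = 0, y = 34, z = 14. The shut guard's front, at x = 0 to 3, reaches from y = -29 to +31 and down to z = 22 and bars the cylinder's body; a notch in it, y -17 to +12, up to z = 42, lets only the rod pass.
- bar_end (a point): Robot-side end of the guard's opening bar, on its axis. Round steel rod, 10 diameter, parallel to nest x from here (nest x -170, round tip 5 more) to the guard's front at x = 0. Shut: y = 26.7, z = 55.4. Pushed to nest +y it opens the guard: at angle a it lies at y = 34 + 42 sin(a - 0.175), z = 14 + 42 cos(a - 0.175), so y = 65, z = 42 at 1 rad. A finger may slide along it.
- cylinder: Loose air cylinder to be loaded, 0.3 kg, lying in the channel, rod to the robot. Origin: underside, mid-body; x along the rod, +x to the bay. Body 36 x 36 square, x -30 to +30. Rod 12 diameter at height 18, x -30 to -68; brass rod end 26 diameter, x -80 to -68. Starts with origin at nest x -50 to -36, outside the guard; when home, the guard shuts around the rod and the brass end stays outside.
- rod_end (a point): Centre of the flat rear face (towards the robot) of the cylinder's brass rod end, where it is pushed, 18 above the channel's floor. When home it is at nest x = -42.
- spare: Bystander: a like cylinder lying on the bench to the -y side of the nest, not in it. Origin underneath its body.
- elbow: Bystander: small brass elbow fitting, 22 high, on the bench by the nest's -y side. Origin underneath.
- wrench: Bystander: steel wrench, 170 long, lying on the bench to the +y side of the nest.
- jar: Bystander: jar, 52 diameter, 75 high, standing on the bench on the -y side, farther out than the elbow. Origin underneath.
- carton: Bystander: small open cardboard tray, 120 x 90, 50 high, on the +y side. Origin underneath.
- seal: Bystander: black rubber ring, 60 diameter, 12 thick, lying on the bench on the +y side near the robot. Origin underneath.
Not all that is in view belongs to the job. What is shaped like the cylinder but red is not meant.

How it is judged:
On the way, in this order (a step that is already met when the one before it is completed fails the run):
1. the guard is held open by a finger on it, with the cylinder still outside (value of joint guard above 0.75 rad and contact force between the fingers and guard above 0.3 N and x of cylinder in the frame of nest below -0.025 m), for 0.1 s.
2. while a finger holds the guard open, a finger pushes the cylinder under it (value of joint guard above 0.7 rad and contact force between the fingers and guard above 0.3 N and contact force between the fingers and cylinder above 0.05 N and x of cylinder in the frame of nest above -0.005 m), for 0.05 s.
At the end, for the whole second after the job is handed in: The cylinder lies flat in the bay within 4 mm of the end stop, in line with the channel (5 mm, 0.12 rad), at rest, and the guard is shut over it (under 0.06 rad) (x of cylinder in the frame of home between -0.004 and 0.003 m and y of cylinder in the frame of home between -0.005 and 0.005 m and z of cylinder in the frame of home below 0.003 m and angle between the x axis of cylinder and the x axis of nest, either way round below 0.12 rad and value of joint guard below 0.06 rad and linear speed of cylinder below 0.01 m/s); the robot touches nothing.
It fails at once if the cylinder is lifted more than 15 mm off the channel floor (z of cylinder in the frame of nest above 0.027 m).
It fails at once if the cylinder is tipped (angle between cylinder's own z axis and vertical above 0.35 rad).
It fails at once if a bystander on the bench is moved more than 25 mm (distance of any of spare, elbow, wrench, jar, carton, seal from where it was at the start of the episode above 0.025 m).
It also fails if it takes over 45 s, if anything falls off the work surface, if the arm or the gripper's body presses on something with over 40 N, if the wrist force passes 120 N, or if a joint passes its speed limit or range.

## Working session

There is one attempt and no reset: what is moved stays moved. The work goes in short steps, Python scripts to look and compute and a shell command to move; the robot and the scene stay as the last step left them, time stands still between calls to the robot, and variables do not carry over. Pictures are saved under pics/ and viewed, at most 10 in all, crops included, and the job is handed in when it is done.

```bash
ls; mkdir -p pics; python3 - <<'E'
from cell import manip
import cv2,numpy as np
print(manip.grip_depth, manip.read_state())
for n in ("top","side"):
    c=manip.read_camera(n); np.savez(f"pics/{n}0.npz",**c)
    cv2.imwrite(f"pics/{n}0.png",c["image"][:,:,::-1]); print(n,c["camera_matrix"].round(1).tolist(),c["world_from_camera"].round(3).tolist())
E
```

```text
pics
0.0188 {'time': 0.0, 'joint_positions': array([-1.33712104e+00,  2.45815742e-01,  1.55897630e+00, -3.14054020e-05,
        1.33868076e+00, -1.74092461e-01]), 'dq': array([ 8.07696918e-04, -1.05869113e-04, -7.57452773e-04,  1.52864986e-03,
       -4.05711853e-04, -2.68204431e-05]), 'joint_torque': array([ 3.47800496e-04, -4.15839493e+01, -3.14596689e+01,  6.85129710e-02,
        3.32222215e-02, -1.29376763e-04]), 'position': array([ 0.25762908, -0.59612657,  0.20436456]), 'orientation': array([-9.39201535e-04,  9.79286414e-01,  2.02477738e-01, -4.32733844e-05]), 'wrist_force': array([-0.33617075,  0.89315076,  0.09260688]), 'wrist_torque': array([-0.00820814, -0.00810597,  0.03605456]), 'grasp_force': 0.0, 'width': 0.9983544916615115}
top [[463.1, 0.0, 326.6], [0.0, 463.1, 234.4], [0.0, 0.0, 1.0]] [[0.012, -0.996, 0.087, 0.477], [-1.0, -0.013, -0.013, -0.009], [0.014, -0.087, -0.996, 0.98], [0.0, 0.0, 0.0, 1.0]]
side [[437.7, 0.0, 317.2], [0.0, 437.7, 234.8], [0.0, 0.0, 1.0]] [[0.987, -0.104, 0.125, 0.477], [-0.162, -0.721, 0.674, -0.515], [0.02, -0.686, -0.728, 0.61], [0.0, 0.0, 0.0, 1.0]]
```

View pics/top0.png

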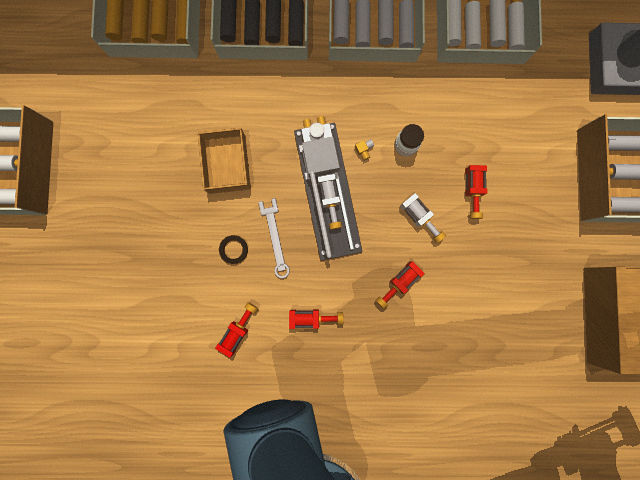

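View pics/side0.png

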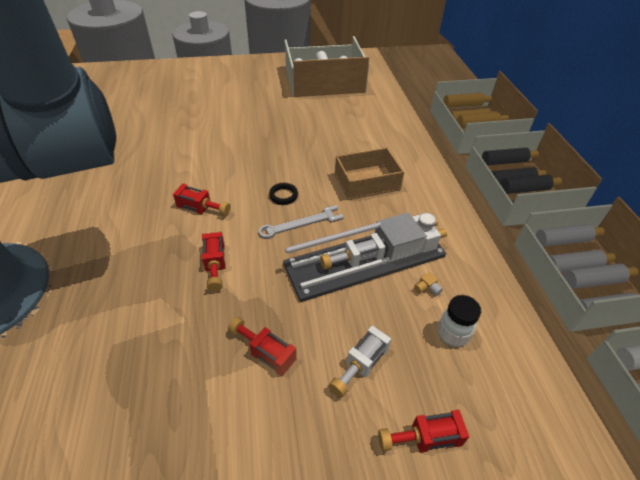

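The top view shows the nest from (340,255) to (312,128), with the bar on its left side and the channel pointing up the image. These could be taken for the cylinder:
- silver one in the channel, (328,190), brass end at (335,226): **chosen**
- silver spare on the bench, (420,212)
- red ones at (477,185), (404,280), (315,320) and (235,330)

```bash
cat > h.py <<'E'
import numpy as np,cv2
def ray(c,u,v,z):
    K=c["camera_matrix"];T=c["world_from_camera"]
    uv=np.stack([np.ravel(u),np.ravel(v),np.ones(np.size(u))]).astype(float)
    d=T[:3,:3]@np.linalg.inv(K)@uv; o=T[:3,3]
    return (o[:,None]+d*((z-o[2])/d[2])).T
E
python3 - <<'E'
import cv2,numpy as np
from h import *
for n,(x0,y0,x1,y1) in dict(top=(285,110,375,270),side=(270,200,460,305)).items():
    c=dict(np.load(f"pics/{n}0.npz")); im=c["image"]
    hsv=cv2.cvtColor(im,cv2.COLOR_RGB2HSV)
    m=((hsv[...,2]<95)&(hsv[...,1]<90)).astype(np.uint8); k=np.zeros_like(m);k[y0:y1,x0:x1]=1;m*=k
    m=cv2.morphologyEx(m,cv2.MORPH_OPEN,np.ones((2,2)))
    v,u=np.nonzero(m); P=ray(c,u,v,0.012)
    r=cv2.minAreaRect((P[:,:2]*1000).astype(np.float32)); print(n,len(u),r,cv2.boxPoints(r).round(0).tolist())
    # brass rod end
    b=((hsv[...,0]>12)&(hsv[...,0]<28)&(hsv[...,1]>130)).astype(np.uint8)
    box=(320,215,345,240) if n=="top" else (315,250,336,275)
    k[:]=0;k[box[1]:box[3],box[0]:box[2]]=1
    v,u=np.nonzero(b*k); print("brass",len(u),u.min(),u.max(),v.min(),v.max(),ray(c,u.mean(),v.mean(),0.040 if n=="top" else .035))
    s=5 if n=="top" else 4
    o=im.copy(); o[m>0]=o[m>0]//2+np.array([0,120,0],np.uint8)
    crop=np.vstack if 0 else None
    cv2.imwrite(f"pics/{n}_crop.png",cv2.resize(np.hstack([im[y0:y1,x0:x1],o[y0:y1,x0:x1]])if n=="top" else im[y0:y1,x0:x1],None,fx=3.6,fy=3.6,interpolation=cv2.INTER_CUBIC)[:,:,::-1])
E
```

```text
top 2302 ((653.328857421875, -25.12030029296875), (281.971435546875, 88.64385986328125), 12.328547477722168) [[506.0, -12.0], [525.0, -99.0], [801.0, -38.0], [782.0, 48.0]]
brass 78 329 341 222 229 [[ 0.57863678 -0.03859115  0.04      ]]
side 3580 ((650.5341186523438, -3.1937713623046875), (244.37808227539062, 325.8035583496094), 80.09263610839844) [[469.0, -96.0], [790.0, -152.0], [832.0, 89.0], [511.0, 145.0]]
brass 117 321 331 255 268 [[ 0.57997698 -0.04584067  0.035     ]]
```

View pics/top_crop.png

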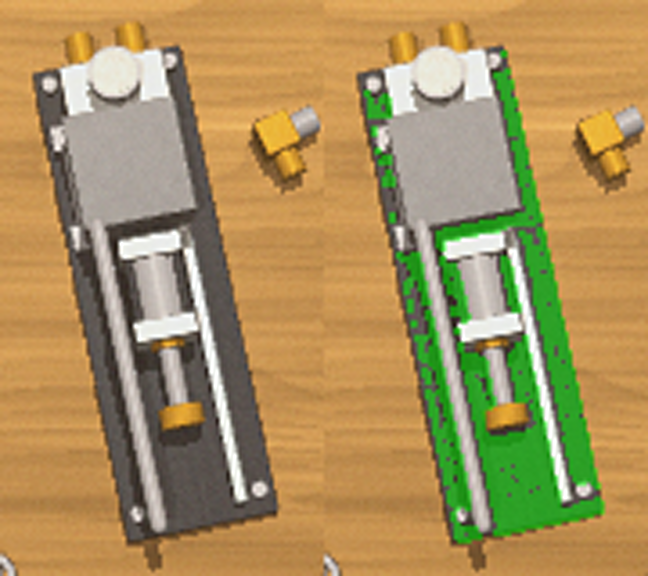

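The crop confirms the silver cylinder in the channel. Its brass end is at crop (182,415), with the bar to its left and the guard ahead. I place the nest origin at about (685,-18) mm with yaw 12.33°. The plan is to turn the tool so its x lies along nest x, push the bar with the back of one finger, and have the other finger sit behind the rod end.

```bash
cat >> h.py <<'E'
O=np.array([685.1,-18.2]);YAW=np.deg2rad(12.33)
def nest(p):
    c,s=np.cos(YAW),np.sin(YAW); d=np.atleast_2d(p)[:,:2]*1000-O
    return np.c_[d[:,0]*c+d[:,1]*s,-d[:,0]*s+d[:,1]*c]
def where():
    from cell import manip
    from scipy.spatial.transform import Rotation as R
    s=manip.read_state();q=s["orientation"]
    X=R.from_quat([*q[1:],q[0]]).as_matrix()
    c,n=np.cos(YAW),np.sin(YAW);f=s["wrist_force"]
    print("t",round(s["time"],2),"nest",nest(s["position"]).round(1),"z",(s["position"][2]*1000).round(1),"toolx deg",np.rad2deg(np.arctan2(X[1,0],X[0,0])).round(2),"w",round(s["width"],3),"Fnest",np.round([f[0]*c+f[1]*n,-f[0]*n+f[1]*c,f[2]],1))
E
python3 -m inch '0.143 0 0 0 5.52; 0.143 0 0 0 5.52; 0.143 31 -35 0 0; 0.143 31 -35 0 0; 0.143 31 -35 0 0' 10
python3 -m inch '0.143 31 -35 0 0; 0.143 31 -35 0 0; 0.143 31 -35 0 0; 0.143 31 -35 0 0; 0.143 31 -35 0 0'
python3 -m inch '0.143 31 -35 0 0; 0.143 31 -35 0 0; 0.143 31 -35 0 0; 0.143 31 -35 0 0; 0.143 0 0 0 0'
python3 -c "from h import *;where()"
```

```text
time: 0.6
position: [0.3265, -0.4726, 0.2048]
orientation: [-0.001, 0.994, 0.107, -0.0]
wrist_force: [0.7, -0.0, 0.9]
width: 0.612
grasp_force: 0.0
time: 1.1
position: [0.4407, -0.2683, 0.2052]
orientation: [-0.0, 0.994, 0.107, -0.0]
wrist_force: [-0.2, 0.7, 0.5]
width: 0.573
grasp_force: 0.0
time: 1.6
position: [0.5328, -0.1026, 0.2051]
orientation: [-0.001, 0.994, 0.111, -0.0]
wrist_force: [0.1, -0.7, -0.9]
width: 0.572
grasp_force: 0.0
t 1.6 nest [[-166.8  -49.9]] z 205.1 toolx deg 12.69 w 0.572 Fnest [-0.  -0.7 -0.9]
```

```bash
python3 -m inch '0.143 27 -32 0 0.36; 0.143 0 0 0 0'>/dev/null
python3 - <<'E'
from h import *; where()
from cell import manip
c=manip.read_camera("wrist"); np.savez("pics/wrist1.npz",**c); cv2.imwrite("pics/wrist1.png",c["image"][:,:,::-1])
print(c["camera_matrix"].round(1).tolist(),c["world_from_camera"].round(3).tolist())
E
```

```text
t 1.8 nest [[-140.9  -19.8]] z 205.1 toolx deg 12.16 w 0.574 Fnest [-1.2 -0.2 -0.1]
[[371.6, 0.0, 320.2], [0.0, 371.6, 242.8], [0.0, 0.0, 1.0]] [[0.212, -0.946, -0.247, 0.623], [-0.977, -0.206, -0.052, -0.052], [-0.002, 0.252, -0.968, 0.384], [0.0, 0.0, 0.0, 1.0]]
```

View pics/wrist1.png

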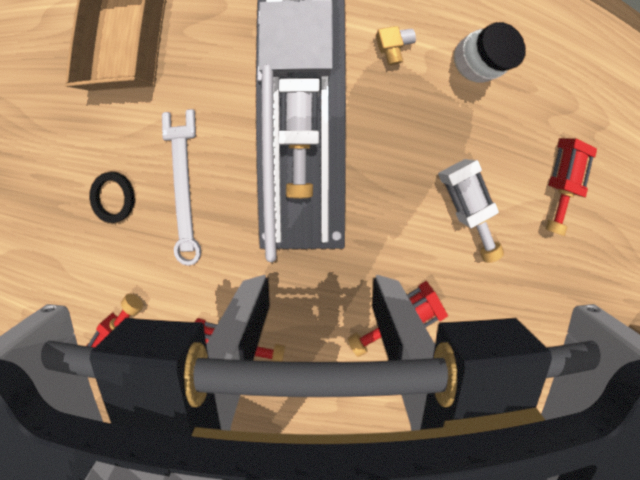

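The wrist view shows the nest straight ahead between the fingers. The bar's end is at (270,258), the plate's near corners are at (259,248) and (344,248), and the rear of the brass end is near (300,198).

```bash
python3 - <<'E'
from h import *
c=dict(np.load("pics/wrist1.npz"))
def fray(u,v,z):
    K=c["camera_matrix"];T=c["world_from_camera"];a=np.array([(u-K[0,2]),(v-K[1,2])])/K[0,0]
    t=np.hypot(*a);d=T[:3,:3]@np.r_[a/t*np.sin(t),np.cos(t)];o=T[:3,3];return o+d*(z-o[2])/d[2]
for n,u,v,z in [("plate L",259,248,.012),("plate R",344.5,248,.012),("bar end",270.5,262,.0554),("bar far",265.5,70,.0554),("brass rear top",300,186,.043),("brass rear",300,198,.030)]:
    print(n,nest(fray(u,v,z)).round(1))
E
```

```text
plate L [[-170.8   45.1]]
plate R [[-170.8  -44.4]]
bar end [[-172.4   27.2]]
bar far [[ 3.1 28.7]]
brass rear top [[-103.1   -0.7]]
brass rear [[-116.     0.2]]
```

The wrist view agrees to about 3 mm. I'll descend in the gap between bar and channel.

```bash
python3 -m inch '0.143 0 0 45 0; 0.143 0 0 45 0; 0.143 0 0 45 0; 0.143 0 0 30 0; 0.143 0 0 0 0'>/dev/null; python3 -c "from h import *;where()"
python3 -m inch '0.143 0 0 10 0; 0.143 0 0 5 0; 0.143 0 0 0 0; 0.143 0 -5 0 0; 0.143 0 0 0 0'>/dev/null; python3 -c "from h import *;where()"
```

```text
t 2.35 nest [[-146.5  -21. ]] z 35.6 toolx deg 11.87 w 0.575 Fnest [-0.6 -0.5  0.5]
t 2.85 nest [[-141.   -17.1]] z 26.7 toolx deg 12.01 w 0.569 Fnest [ 0.6 -1.4  1.2]
```

```bash
for i in 1; do python3 -m inch '0.143 0 -6 0 -0.3; 0.143 0 -6 0 0; 0.143 0 -6 0 0; 0.143 0 -4 0 0; 0.143 0 0 0 0'>/dev/null; python3 -c "from h import *;where()"; done
python3 -m inch '0.143 0 -6 0 0; 0.143 0 -6 0 0; 0.143 0 -6 0 0; 0.143 0 -5 0 0; 0.143 0 0 0 0'>/dev/null; python3 -c "from h import *;where()"
```

```text
t 3.35 nest [[-142.1    5.9]] z 25.2 toolx deg 12.31 w 0.572 Fnest [ 0.1 -0.7  1.2]
t 3.85 nest [[-142.4   25.2]] z 24.4 toolx deg 12.41 w 0.568 Fnest [  1.  -17.8 -11.7]
```

```bash
python3 - <<'E'
from h import *; from cell import manip
where()
a=manip.read_camera("wrist")["image"]; c=manip.read_camera("side"); s=c["image"][190:310,230:460]
where()
s=cv2.resize(s,None,fx=3.3,fy=3.3,interpolation=cv2.INTER_CUBIC)
cv2.imwrite("pics/p2w.png",a[:,:,::-1]);cv2.imwrite("pics/p2s.png",s[:,:,::-1])
E
```

```text
t 3.85 nest [[-142.4   25.2]] z 24.4 toolx deg 12.41 w 0.568 Fnest [  1.  -17.8 -11.7]
t 3.95 nest [[-142.4   25. ]] z 24.5 toolx deg 12.37 w 0.567 Fnest [  1.3 -15.5 -10.2]
```

View pics/p2w.png

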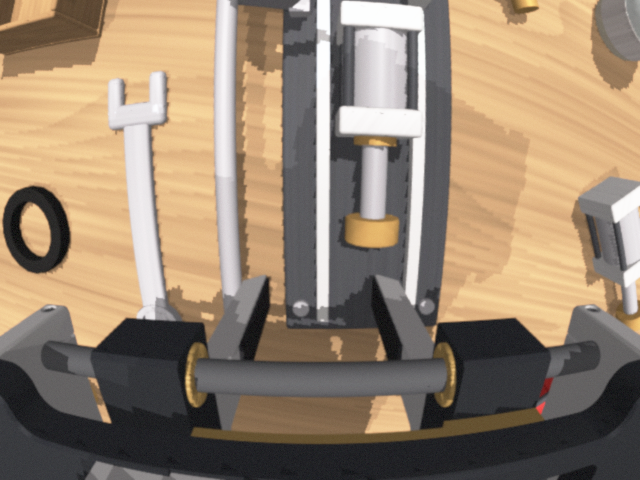

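View pics/p2s.png

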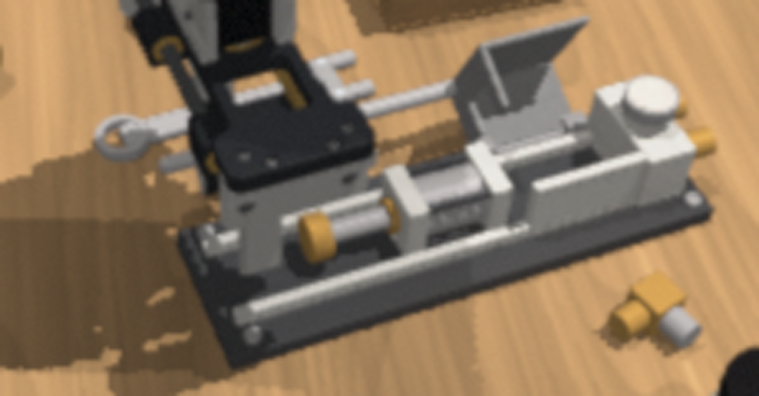

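The guard is at its 1.3 rad limit, because I counted the finger thickness wrongly. The wrist view shows the right-hand finger at about -y 8 from the rod end. Narrowing the jaw to about 41 mm puts the guard near 1.05 rad and the other finger behind the rod end.

```bash
python3 -m inch '-0.12 0 1 0 0; -0.12 0 1 0 0; -0.12 0 0 0 0; -0.12 0 0 0 0; -0.12 0 0 0 0'>/dev/null; python3 -c "from h import *;where()"
python3 -m inch '-0.12 4 0 0 0; -0.12 3 0 0 0; -0.12 0 0 0 0'>/dev/null
python3 - <<'E'
from h import *; from cell import manip
where()
a=manip.read_camera("wrist")["image"][100:460,130:560]; s=manip.read_camera("side")["image"][190:310,230:460]
s=cv2.resize(s,(370*230//240,180*370*230//240//370*0+193),interpolation=cv2.INTER_CUBIC)
o=np.zeros((360,430+s.shape[1],3),np.uint8);o[:,:430]=a;o[:193,430:]=s
cv2.imwrite("pics/p3.png",o[:,:,::-1])
E
```

```text
t 4.45 nest [[-141.9   26.4]] z 25.5 toolx deg 12.29 w 0.437 Fnest [-0.1 -2.1  1.3]
t 4.75 nest [[-134.3   26. ]] z 25.5 toolx deg 12.27 w 0.44 Fnest [-0.7 -2.5  0.3]
```

View pics/p3.png

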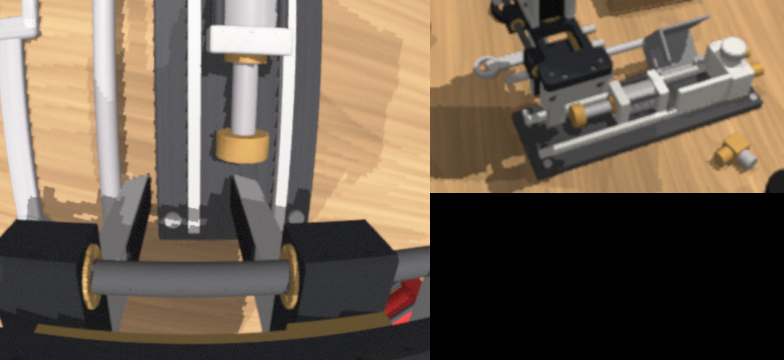

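The guard is held at about 1 rad, and the right finger tip at (240,180) lines up with the brass end at (243,145). I'll push now.

```bash
python3 -m inch '-0.12 5 0 0 0; -0.12 6 0 0 0; -0.12 6 0 0 0; -0.12 6 0 0 0; -0.12 6 0 0 0'>/dev/null; python3 -c "from h import *;where()"
python3 -m inch '-0.12 6 0 0 0; -0.12 6 0 0 0; -0.12 6 0 0 0; -0.12 6 0 0 0; -0.12 6 0 0 0'>/dev/null; python3 -c "from h import *;where()"
```

```text
t 5.35 nest [[-106.2   26.1]] z 25.3 toolx deg 12.27 w 0.443 Fnest [-4.6 -2.   2.6]
t 5.85 nest [[-76.2  26.1]] z 25.2 toolx deg 12.27 w 0.439 Fnest [-5.2 -2.6  3. ]
```

```bash
python3 -m inch '-0.12 6 0 0 0; -0.12 6 0 0 0; -0.12 5 0 0 0; -0.12 3 0 0 0; -0.12 2 0 0 0'>/dev/null; python3 -c "from h import *;where()"
python3 -m inch '-0.12 1 0 0 0; -0.12 1 0 0 0; -0.12 0 0 0 0'>/dev/null; python3 -c "from h import *;where()"
```

```text
t 6.35 nest [[-54.2  26. ]] z 25.2 toolx deg 12.27 w 0.439 Fnest [-5.4 -2.8  2.5]
t 6.65 nest [[-52.2  26. ]] z 25.2 toolx deg 12.27 w 0.441 Fnest [-5.1 -2.6  2.2]
```

```bash
for i in 1 ; do python3 -m inch '-0.12 1 0 0 0; -0.12 1 0 0 0; -0.12 0 0 0 0'>/dev/null; python3 -c "from h import *;where()"
python3 -m inch '-0.12 1 0 0 0; -0.12 0 0 0 0'>/dev/null; python3 -c "from h import *;where()"; python3 -m inch '-0.12 1 0 0 0; -0.12 0 0 0 0'>/dev/null; python3 -c "from h import *;where()"; done
```

```text
t 6.95 nest [[-50.2  26. ]] z 25.2 toolx deg 12.27 w 0.435 Fnest [-5.2 -1.9  2.1]
t 7.15 nest [[-49.1  26. ]] z 25.2 toolx deg 12.26 w 0.437 Fnest [-3.8 -2.3  1.4]
t 7.35 nest [[-48.  26.]] z 25.2 toolx deg 12.27 w 0.439 Fnest [-4.  -1.8  0.5]
```

```bash
for i in 1 ; do python3 -m inch '-0.12 1 0 0 0; -0.12 0 0 0 0'>/dev/null; python3 -c "from h import *;where()"
python3 -m inch '-0.12 1 0 0 0; -0.12 0 0 0 0'>/dev/null; python3 -c "from h import *;where()"; python3 -m inch '-0.12 1 0 0 0; -0.12 0 0 0 0'>/dev/null; python3 -c "from h import *;where()"; done
```

```text
t 7.55 nest [[-47.9  26.1]] z 25.2 toolx deg 12.26 w 0.438 Fnest [-7.6 -2.8  3.2]
t 7.75 nest [[-47.8  26.1]] z 25.2 toolx deg 12.26 w 0.438 Fnest [-10.7  -1.8   6.1]
t 7.95 nest [[-47.8  26.1]] z 25.2 toolx deg 12.25 w 0.443 Fnest [-14.   -2.3   9.7]
```

The force rises while the position stays put, so the cylinder is home against the stop. Next I back off along the channel, then let the guard close gradually.

```bash
python3 -m inch '-0.12 -5 0 0 0; -0.12 -6 0 0 0; -0.12 -6 0 0 0; -0.12 -6 0 0 0; -0.12 0 0 0 0'>/dev/null; python3 -c "from h import *;where()"
python3 -m inch '-0.12 0 4 0 0; -0.12 0 4 0 0; -0.12 0 4 0 0; -0.12 0 4 0 0; -0.12 0 4 0 0'>/dev/null
python3 -m inch '-0.12 0 4 0 0; -0.12 0 4 0 0; -0.12 0 4 0 0; -0.12 0 4 0 0; -0.12 0 4 0 0'>/dev/null
python3 -m inch '-0.12 0 4 0 0; -0.12 0 0 0 0; -0.12 0 0 0 0'>/dev/null; python3 - <<'E'
from h import *; from cell import manip
where()
a=manip.read_camera("wrist")["image"][:460,130:560]; s=manip.read_camera("side")["image"][190:310,230:460]
s=cv2.resize(s,(360,188),interpolation=cv2.INTER_CUBIC)
o=np.zeros((460,790,3),np.uint8);o[:,:430]=a;o[:188,430:]=s
cv2.imwrite("pics/p4.png",o[:,:,::-1])
E
```

```text
t 8.45 nest [[-68.5  26.2]] z 25.5 toolx deg 12.26 w 0.438 Fnest [-0.9 -1.6  1.1]
t 9.75 nest [[-67.9 -18. ]] z 25.4 toolx deg 12.26 w 0.444 Fnest [ 0.2 -0.2 -0.6]
```

View pics/p4.png

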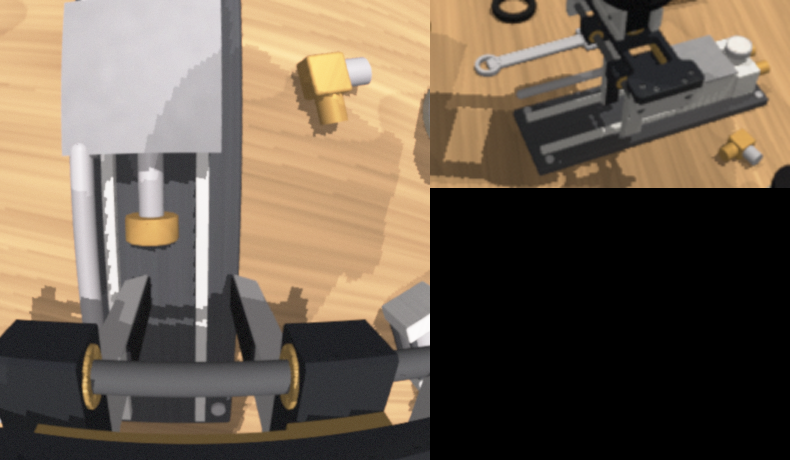

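The guard is shut over the body, with only the rod and brass end at (152,228) outside. I'll lift away and check once from the top.

```bash
python3 -m inch '-0.12 0 4 0 0; -0.12 0 0 -20 0; -0.12 0 0 -40 0; -0.12 -20 0 -40 0; -0.12 -30 0 -40 0'>/dev/null
python3 -m inch '-0.12 -45 0 0 0; -0.12 -45 0 0 0; -0.12 -45 0 0 0; -0.12 -45 0 0 0; -0.12 0 0 0 0'>/dev/null
python3 - <<'E'
from h import *; from cell import manip
where()
c=manip.read_camera("top");im=c["image"]; hsv=cv2.cvtColor(im,cv2.COLOR_RGB2HSV)
b=((hsv[...,0]>12)&(hsv[...,0]<28)&(hsv[...,1]>130)).astype(np.uint8)
k=np.zeros_like(b);k[170:225,314:342]=1
n,l,st,ce=cv2.connectedComponentsWithStats(b*k)
for i in range(1,n):
    if st[i,4]>25: print(st[i],nest(ray(c,*ce[i],.04)).round(1))
cv2.imwrite("pics/p5.png",cv2.resize(im[110:270,270:390],None,fx=3.6,fy=3.6,interpolation=cv2.INTER_CUBIC)[:,:,::-1])
E
```

```text
t 10.85 nest [[-301.6  -20.8]] z 164.4 toolx deg 12.11 w 0.44 Fnest [ 0.3 -0.2 -0.1]
[322 186  12   9  87] [[-33.9   2.9]]
```

View pics/p5.png

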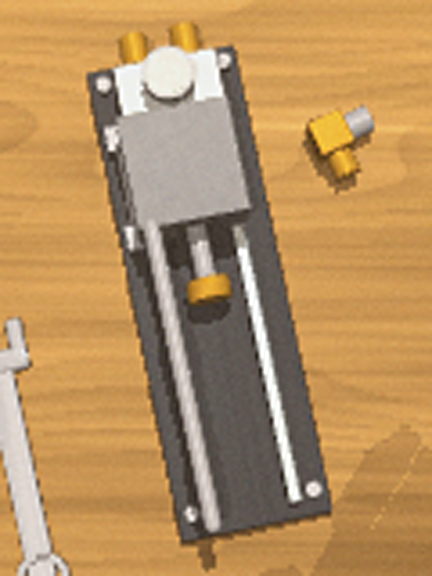

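The guard is shut and the brass centre is at about nest x -34, against an expected -36, within the calibration error. That means the cylinder is home, and the arm is clear.

```bash
python3 -c "
from cell import manip
print(manip.close_job())"
```

```text
the job is handed in; nothing more can be done
None
```

I pushed the cylinder home against the end stop while holding the guard open, let the guard spring shut over it, moved the arm clear and handed the job in; no verdict was returned.

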